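# Close and lock the lathe gearbox cover with its quarter-turn stud

### The job

Slide the gearbox's inspection cover fully home over the window, then push the spring-loaded winged stud in just far enough to meet the rubber pad and turn it a full quarter turn clockwise until it stops, so that it stays locked in when you let go. Feel for the pad, for its depth differs from box to box: never press hard on it and never force the stud round. Leave the bottle, the bush and the screwdriver where they are.

Things in the scene. Friction and masses are not known exactly. Their poses are not given: they have to be found in the camera images.
- wing (a point): centre of the stud's wing, a steel grip plate: 36 mm long (own x), 9 mm thick (own y), 24 mm high, z up; grip it from above across its thickness. Starts 139 mm above the bench, 50 mm above the cover's upper face. Under the wing: a flange of 36 mm diameter, 4 mm thick, then a 16 mm shank. Moves with the cover, and down as the stud is pushed in
- socket: the stud's socket, fixed inside the gearbox under the cover, unseen. Origin: on the stud's axis when the cover is home, level with the cover's underside (85 mm above the bench); axes as the gearbox. The stud's cross pin goes down a slot along x (wing within about 0.1 rad of x). 12 N or more between stud and socket, on its pad, slot or keeper, does damage
- stud: captive stud in the cover; origin on its axis, level with the cover's underside when out. Slides down against a spring: 3 N + 0.25 N per mm, damping 40 N s/m. It can turn only once pushed in past the keeper, 16.5 to 26.5 mm, different each time and not reported. 1 mm beyond that it meets a rubber pad (12 N per mm), part of the socket
- stud_turn (a joint): turn of the stud, rad: 0 = wing crosswise, along the gearbox's x axis (unlocked), starts at 0 to 0.2; grows clockwise seen from above to a stop at 1.571 (wing lengthwise). Friction about 0.04 N m. Let go after the quarter turn, the stud springs back 2.5 to 5 mm into a notch and stays
- cover (a joint): how far the cover is open, m: 0 = home against its stop; grows as it slides along the gearbox's +y axis (up to 0.07). An aluminium plate 100 x 150 x 4 mm in guide rails that rise 2 mm above it; sliding friction about 2.5 N. The stud stands on it and may be used to slide it
- gearbox: yellow cast gearbox, 150 (x) x 270 (y) x 85 mm high, fixed to the bench; origin at the centre of its underside, x across, y lengthwise, z up; the socket lies above this origin
- bottle_mid (a point): middle of a white oil bottle, 44 mm diameter, 120 mm high, standing near the gearbox; bystander
- bush_mid (a point): middle of a turned steel bush, 48 mm diameter, 30 mm high; bystander
- screwdriver: wooden-handled screwdriver lying on the bench; bystander

How it is judged:
By the outcome, as a careful person would: the job done as asked, in the order asked, and still so for the second after the job is handed in, with the robot touching nothing.
It also fails if it takes over 58 s, if anything falls off the work surface, if the arm or the gripper's body presses on something with over 40 N, if the wrist force passes 120 N, or if a joint passes its speed limit or range.

### The arm

A 7-joint arm with a two-finger parallel gripper is mounted at the origin on the work surface. World frame = base frame: x ahead of the robot, y to its left, z up, the work surface at z = 0. Lengths are in m, angles in rad, forces in N, time in s.
With the tool pointing down it reaches from about 0.35 to 0.9 m from the base axis. Payload 8.1 kg.
Tool frame: the origin (TCP) lies on the centre line of the jaws, within the pads' length; the fingertips stand 8 mm ahead of it and the grasp point (between the pads) lies 11 mm behind it (tip_reach is the distance from the TCP to the fingertips, in m); z points along the fingers, y is the direction in which the jaws open and shut (so a half turn about z gives the same grasp; the last joint's range is limited). The gripper opens to 85 mm and grips with 20 to 120 N. Pads are 22 mm wide; open, the fingers measure 114 mm over their backs; the gripper's body (76 mm by 85 mm) begins 54 mm behind the grasp point. The pads swing forward as they close: fully open they stand 13 mm farther back than shut.
Start: joints at [-1.361, 0.434, 0.025, 1.573, -0.012, 1.134, -0.075], TCP at [0.192, 0.595, 0.239] pointing down, gripper open.
Joint ranges: [-2.62, 2.62], [-0.44, 2.09], [-1.27, 1.32], [0.08, 2.57], [-1.32, 4.46], [0.12, 2], [-2.74, 2.74]. Speed limits (rad/s): [2.22, 2.22, 3.01, 3.01, 3.14, 3.14, 3.14].

### API

Orientations are given as a rotation vector (axis times angle).
In Python, from cell import * gives the robot as it stands. The module is installed in compiled form; this text tells all that it offers.
- The arm moves only by the tool jog_arm, never from a script. Its argument "increments" is a list that holds one entry, the list of rows, each a list of 5 numbers: the opening in per cent of the stroke, from 0 (shut) to 100 (fully open), then the shift along the world's x, y, z in cm, then the turn about the world's z in rad. A call has 1 to 12 rows; each row is the pose to reach, as a shift and turn from the pose commanded when the call began; what a row does not reach only later rows make up. A row lasts 1/8 s, in which the tool goes at most 62.5 mm and 10.7 degrees, less where a joint would pass 70% of its speed; a pose out of reach is approached as far as the arm can. A call with a gripper value outside its range is refused whole. The fingers move at their own pace and stop on an object; "newtons" is the grip in N (left out, the last holds). Time passes only in rows, so rows that repeat a pose let the fingers close. It gives the time, the measured TCP pose, the force and the opening at its end, in the units of the state.
- read_state(): the state, without advancing time (a new reading comes with each control period).
- read_camera(name): name is "scene" or "side" or "wrist"; returns the picture (400x640x3 uint8, blue, green, red); there is no depth.
- camera_info(name): a dict with "camera_matrix" (3x3 intrinsics, pixels), "R" (3x3) and "t" (3): a world point X has camera coordinates R X + t; the wrist camera has in their place "T_tool_cam" (4x4, takes a point from camera to tool coordinates, whose origin is the TCP and whose axes are the flange's). Camera axes: x right, y down, z forward; pixel columns grow to the right and rows downward; lengths in m; the calibration is good to about 2 mm. A picture is of the moment at which its call begins: read the wrist's pose just before it. camera_info takes no time and is no camera call.
- sign_off(): hands the job in, once; it reports no verdict.
Trained networks look in the newest picture that a camera, given by its name, has taken for a name from the list of things; names that differ only in an ending like _2 or _b are one class to them, and where a whole thing is asked for, a point or a joint stands for the part that bears it (a point fixed in the world has none). Each returns a list of dicts, best first, with "score" (0 to 1); they miss things now and then, are a little off and sometimes report something else, mostly with a low value. They report only what shows in the picture. A call takes as long as a camera call.
- cut_out(camera, label): "pixels" (400x640 bool, what is visible of it) and "uv" ([column, row] in pixels, amid what is visible of it).
The state is a dict: "t": time; "joint_positions": joint angles; "joint_vel": joint speeds; "joint_efforts": joint torques, N m; "ee_pos": TCP position; "tcp_rot": TCP orientation; "contact_force": force on the tool from outside, world axes, zero at the start; "moment": the same for the moment, N m; "grip_width": finger opening in m.
Only numpy, scipy, OpenCV 4.12 (cv2) and the standard library are available. Lean on these libraries where they do the work, as an engineer would, in place of code of your own. Each camera call takes 0.05 s, during which the arm holds its last target.

## Working session

There is one attempt and no reset: what is moved stays moved. The work goes in short steps, Python scripts to look and compute and a tool call to move; the robot and the scene stay as the last step left them, time stands still between calls to the robot, and variables do not carry over. Pictures are saved under pics/ and viewed, and the job is handed in when it is done.

Besides the shell and the picture viewer there is one more tool, called after ">>>" by a JSON object that holds its "method" and its "body". jog_arm: Moves the arm, as the interface text tells. Its arguments: {"type":"object","properties":{"increments":{"type":"array"},"newtons":{"type":"number"}},"required":["increments"]}

```bash
mkdir -p pics; python3 - <<'E'
from cell import *
import cv2
s=read_state()
for k in s: print(k,s[k])
for n in("scene","side","wrist"):
    cv2.imwrite(f"pics/{n}0.png",read_camera(n)); print(n,camera_info(n))
    for l in ("gearbox","wing","cover"):
        for d in cut_out(n,l)[:2]: print(l,d["score"],d["uv"],d["pixels"].sum())
E
```

```text
t 0.0
joint_positions [-1.36059386  0.43524561  0.02498744  1.57409137 -0.01161413  1.13400483
 -0.07510315]
joint_vel [-1.00065677e-04 -2.64078851e-03 -9.05468734e-04  6.65718596e-04
 -1.09707858e-03  3.69524624e-04  7.70111409e-06]
joint_efforts [-3.07230448e-04 -6.70448756e+01  1.02511447e+00 -3.16220927e+01
  1.55269133e-02  1.19333461e-02 -4.31799629e-05]
ee_pos [0.19223383 0.59418443 0.23851429]
tcp_rot [-4.89473467e-01 -3.10311345e+00  2.51319870e-03]
contact_force [-0.24706057 -0.59866962  0.08774654]
moment [-0.00133265 -0.02399555  0.01704703]
grip_width 0.08520468153636017
scene {'camera_matrix': array([[383.34525158,   0.        , 318.60047132],
       [  0.        , 383.34525158, 204.38918828],
       [  0.        ,   0.        ,   1.        ]]), 'R': array([[-0.12671536,  0.99192742,  0.00481803],
       [ 0.56639061,  0.0763403 , -0.82059359],
       [-0.81433709, -0.10125293, -0.57149186]]), 't': array([ 0.05247167, -0.25922588,  1.43554278])}
gearbox 0.59 [329.1, 225.1] 8086
wing 0.71 [343.5, 197.7] 195
cover 0.81 [332.9, 210.7] 1778
cover 0.73 [343.5, 196.8] 235
sid
[... 306 characters left out ...]
  , -0.54929517]]), 't': array([-0.58030735,  0.22096915,  0.9185108 ])}
gearbox 0.96 [301.2, 220.9] 5805
wing 0.76 [299.7, 171.2] 184
cover 0.57 [305.3, 196.8] 1501
wrist {'camera_matrix': array([[276.9584487 ,   0.        , 321.11416412],
       [  0.        , 276.9584487 , 200.5937095 ],
       [  0.        ,   0.        ,   1.        ]]), 'T_tool_cam': array([[-3.08726881e-04, -9.65856863e-01, -2.59076100e-01,
         6.53976123e-02],
       [ 9.99999301e-01, -5.93899786e-04,  1.02246220e-03,
        -7.42366040e-04],
       [-1.14141737e-03, -2.59075603e-01,  9.65856371e-01,
        -1.34940950e-01],
       [ 0.00000000e+00,  0.00000000e+00,  0.00000000e+00,
         1.00000000e+00]])}
```

View pics/scene0.png

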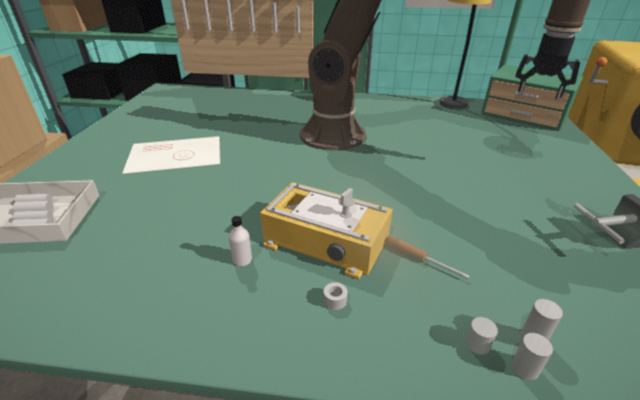

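View pics/side0.png

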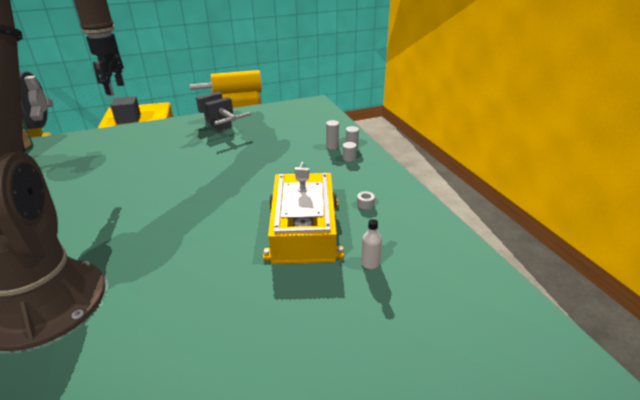

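View pics/wrist0.png

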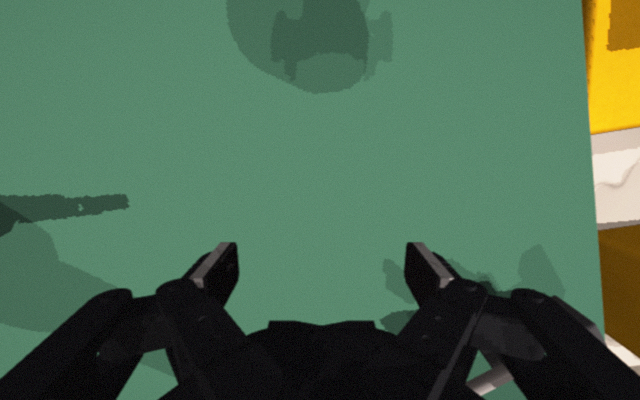

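The wing shows at scene (343,197) and side (300,171). The window is uncovered at the robot-right end, so the cover is open toward world +y. I'll enlarge both views to get the corners.

```bash
python3 - <<'E'
import cv2
a=cv2.imread("pics/scene0.png")[165:285,220:420]; cv2.imwrite("pics/sc_c.png",cv2.resize(a,None,fx=4,fy=4,interpolation=2))
a=cv2.imread("pics/side0.png")[150:280,240:400]; cv2.imwrite("pics/si_c.png",cv2.resize(a,None,fx=4.5,fy=4.5,interpolation=2))
E
cat > h.py <<'E'
import numpy as np, cv2
from cell import *
from scipy.spatial.transform import Rotation as Ro
def ray(n,uv,s=None):
    c=camera_info(n);K=c["camera_matrix"]
    d=np.linalg.solve(K,[uv[0],uv[1],1.])
    if n=="wrist":
        T=c["T_tool_cam"];Rt=Ro.from_rotvec(s["tcp_rot"]).as_matrix()
        return Rt@T[:3,3]+s["ee_pos"], Rt@T[:3,:3]@d
    return -c["R"].T@c["t"], c["R"].T@d
def onz(n,uv,z,s=None):
    o,d=ray(n,uv,s); return o+d*(z-o[2])/d[2]
def tri(rs):
    A=0;b=0
    for o,d in rs:
        d=d/np.linalg.norm(d);P=np.eye(3)-np.outer(d,d);A=A+P;b=b+P@o
    return np.linalg.solve(A,b)
def proj(n,X,s=None):
    c=camera_info(n)
    if n=="wrist":
        T=c["T_tool_cam"];Rt=Ro.from_rotvec(s["tcp_rot"]).as_matrix()
        p=T[:3,:3].T@(Rt.T@(np.array(X)-s["ee_pos"])-T[:3,3])
    else: p=c["R"]@np.array(X)+c["t"]
    q=c["camera_matrix"]@p; return q[:2]/q[2]
E
python3 - <<'E'
from h import *
w=tri([ray("scene",(343.5,197)),ray("side",(299.7,171.2))]);print(w)
print(onz("scene",(343.5,197.5),.139),onz("side",(299.7,171.2),.139))
E
```

```text
[0.61332958 0.08324754 0.1396918 ]
[0.62144477 0.08093917 0.139     ] [0.61302948 0.09250047 0.139     ]
```

View pics/sc_c.png

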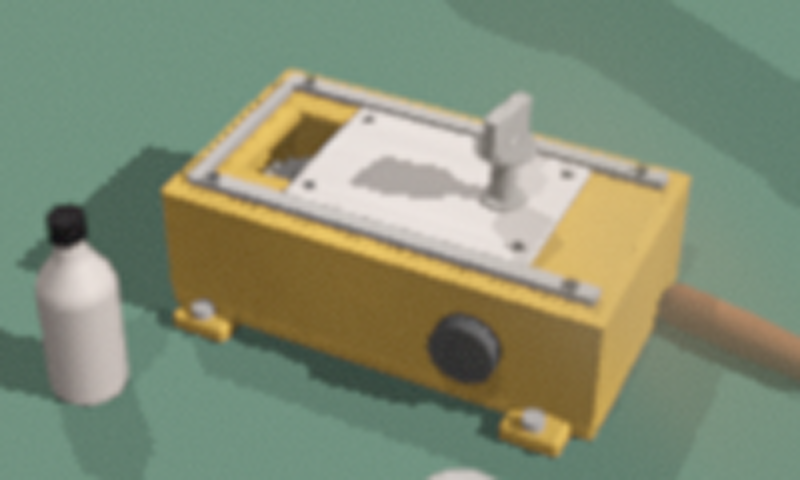

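View pics/si_c.png

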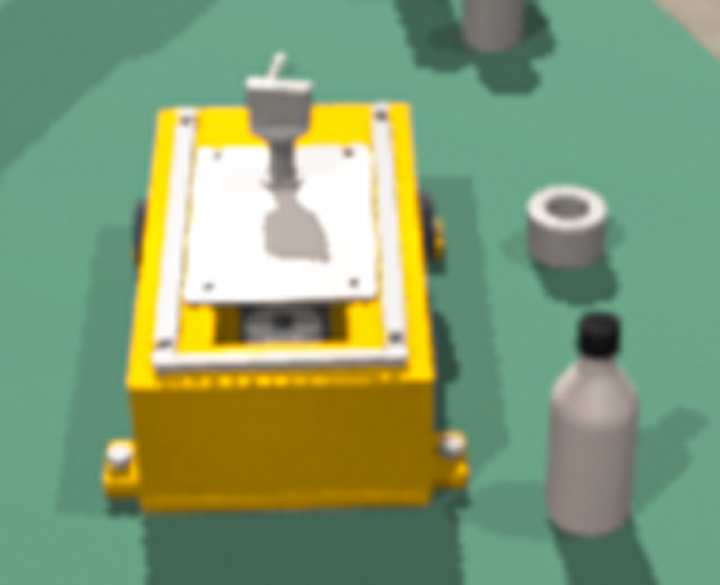

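```bash
python3 - <<'E'
from h import *
P=[("scene",[(261.2,212.5),(292.5,182.5),(392.5,209.5),(371.2,246.2)]),("side",[(336,234.4),(268.9,235.5),(275.5,173.8),(331.1,173.3)])]
C=[]
for n,q in P:
    c=np.array([onz(n,u,.085) for u in q]);C.append(c);print(n,c[:,:2].round(4).tolist(),c.mean(0).round(4))
    for i,j in((0,3),(1,2)): d=c[j]-c[i];print(np.linalg.norm(d),np.arctan2(d[1],d[0])-np.pi/2)
    for i,j in((1,0),(2,3)): d=c[j]-c[i];print(np.linalg.norm(d),np.arctan2(d[1],d[0]))
print(tri([ray("scene",(347,197)),ray("side",(302,173.3))]),onz("scene",(347,197),.139),onz("side",(302,173.3),.139))
print(onz("side",(240+285/4.5,150+322/4.5),.075)) # socket
# wing top edges
print(onz("side",(240+248/4.5,150+82/4.5),.151),onz("side",(240+310/4.5,150+86/4.5),.151))
# cover near edge (low y)
print([onz("side",(240+a/4.5,150+b/4.5),.089).round(4) for a,b in((186,300),(375,298),(200,147),(370,147))])
print([onz("scene",(220+a/4,165+b/4),.089).round(4) for a,b in((360,108),(288,190),(530,265),(590,175))])
E
```

```text
scene [[0.6283, -0.1068], [0.4885, -0.0592], [0.5757, 0.1948], [0.7133, 0.1473]] [0.6015 0.044  0.085 ]
0.26790601934116115 -0.3228828783099946
0.2686127630013649 -0.33075162510486633
0.147719015891567 -0.3280085281236075
0.14561072688252127 -0.33287942689208244
side [[0.6278, -0.1135], [0.4883, -0.0633], [0.5742, 0.1942], [0.7163, 0.1401]] [0.6017 0.0394 0.085 ]
0.2686081565727495 -0.33586233720956704
0.27145153078024115 -0.32220504467421396
0.14828943018709762 -0.3453601088417148
0.152048671735923 -0.3636626539515841
[0.61634856 0.08752438 0.13616379] [0.618439   0.08843008 0.139     ] [0.61509153 0.08038807 0.139     ]
[ 0.57961855 -0.02899945  0.075     ]
[0.60099905 0.09074779 0.151     ] [0.63128601 0.07375969 0.151     ]
[array([ 0.5323, -0.0102,  0.089 ]), array([ 0.6241, -0.0444,  0.089 ]), array([0.5822, 0.1338, 0.089 ]), array([0.6743, 0.097 , 0.089 ])]
[array([ 0.5333, -0.0067,  0.089 ]), array([ 0.6242, -0.0351,  0.089 ]), array([0.6743, 0.1063, 0.089 ]), array([0.5862, 0.1365, 0.089 ])]
```

The gearbox centre comes out near (0.602, 0.042) with a yaw of about -0.33. The wing is near (0.616, 0.084), so the cover is about 43 mm open. Next I move above the wing.

>>> {"method": "jog_arm", "body": {"increments": [[[100,5,-6,2,0],[100,10,-12,2,0],[100,15,-18,2,0],[100,20,-24,2,0],[100,25,-30,2,0],[100,30,-36,2,0],[100,35,-42,2,0],[100,40,-48,2,0],[100,42,-51,2,-0.1],[100,42,-51,2,-0.1],[100,42,-51,2,-0.1],[100,42,-51,2,-0.1]]], "newtons": 30}}

```text
t: 2.1
ee_pos: [0.6138, 0.0806, 0.2592]
tcp_rot: [0.653, 3.072, -0.003]
contact_force: [-1.4, 1.7, -0.5]
grip_width: 0.0853
```

```bash
python3 - <<'E'
from h import *
s=read_state();print(s["t"],s["joint_positions"].round(3),s["ee_pos"],s["tcp_rot"],s["contact_force"],s["moment"])
R=Ro.from_rotvec(s["tcp_rot"]).as_matrix();print(R.round(3))
im=read_camera("wrist");cv2.imwrite("pics/w1.png",im)
for l in("wing","cover"):
  for d in cut_out("wrist",l)[:2]:
    ys,xs=np.nonzero(d["pixels"]);print(l,d["score"],d["uv"],len(xs),xs.min(),xs.max(),ys.min(),ys.max())
E
```

```text
2.1 [-0.425  0.414  0.3    1.579 -0.128  1.168  1.053] [0.61381134 0.08064285 0.25915954] [ 6.52586129e-01  3.07198430e+00 -2.72272227e-03] [-1.38427866  1.66128647 -0.53695017] [0.02312049 0.03346902 0.01116623]
[[-0.914  0.407  0.001]
 [ 0.407  0.914 -0.002]
 [-0.001 -0.001 -1.   ]]
wing 0.68 [328.3, 193.2] 1022 311 345 175 216
wing 0.46 [292.5, 182.8] 11556 219 360 137 234
cover 0.67 [372.1, 286.1] 912 354 387 263 299
cover 0.63 [291.8, 184.7] 11447 219 360 137 234
```

View pics/w1.png

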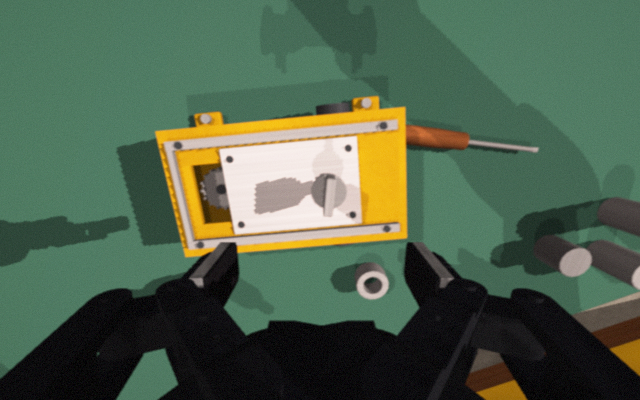

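```bash
python3 - <<'E'
from h import *
s=read_state()
im=cv2.imread("pics/w1.png");a=im[95:265,145:415]; cv2.imwrite("pics/w1c.png",cv2.resize(a,None,fx=2.9,fy=2.9,interpolation=2))
a=im[160:230,290:370]; cv2.imwrite("pics/w1d.png",cv2.resize(a,None,fx=8,fy=8,interpolation=2))
print(proj("wrist",s["ee_pos"]-[0,0,.12],s))
E
```

```text
[321.54550462 197.6274775 ]
```

View pics/w1c.png

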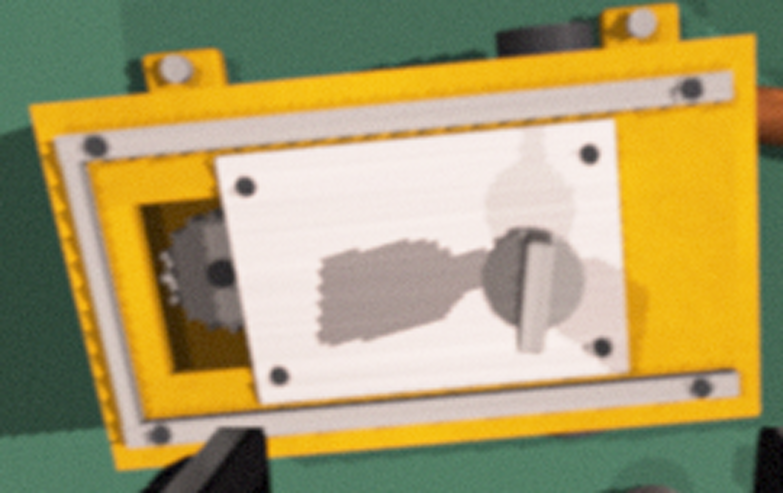

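View pics/w1d.png

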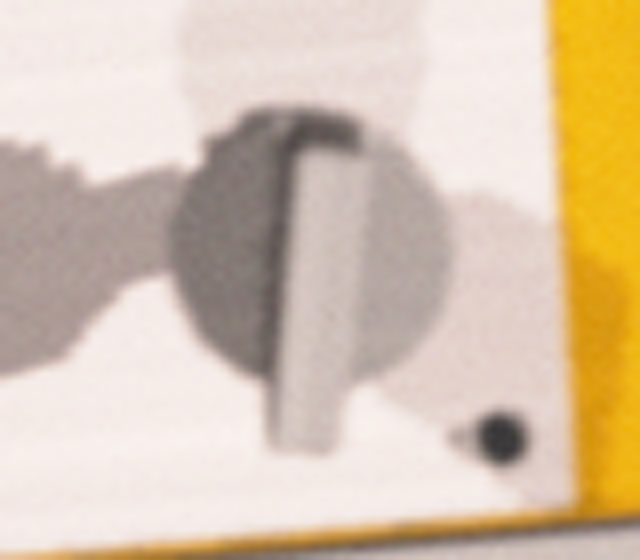

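```bash
python3 - <<'E'
from h import *
s=read_state()
f=lambda a,b:(290+a/8-.5,160+b/8-.5)
q=[onz("wrist",f(*p),.151,s) for p in((302,150),(372,150),(340,450),(272,450))]
print(np.round(q,4),np.mean(q,0)); m0=(q[0]+q[1])/2;m1=(q[2]+q[3])/2;d=m1-m0
print("len",np.linalg.norm(d),"ang",np.arctan2(d[1],d[0]), "edges",[np.arctan2(*(q[j]-q[i])[1::-1]) for i,j in((0,3),(1,2))], np.linalg.norm(q[0]-q[1]))
print("flange",onz("wrist",f(312,243),.126,s))
g=lambda a,b:(145+a/2.9-.3,95+b/2.9-.3)
c=np.array([onz("wrist",g(*p),.085,s) for p in((32,105),(755,35),(760,412),(118,470))])
print(c.round(4),c.mean(0))
for i,j in((0,1),(3,2)): e=c[j]-c[i];print(np.linalg.norm(e),np.arctan2(e[1],e[0])-np.pi/2)
for i,j in((0,3),(1,2)): e=c[j]-c[i];print(np.linalg.norm(e),np.arctan2(e[1],e[0]))
k=np.array([onz("wrist",g(*p),.089,s) for p in((215,157),(614,121),(629,372),(260,404))])
print(k.round(4),k.mean(0))
for i,j in((0,1),(3,2)): e=k[j]-k[i];print(np.linalg.norm(e),np.arctan2(e[1],e[0])-np.pi/2)
for i,j in((0,3),(1,2)): e=k[j]-k[i];print(np.linalg.norm(e),np.arctan2(e[1],e[0]))
E
```

```text
[[0.5947 0.0988 0.151 ]
 [0.5979 0.106  0.151 ]
 [0.6287 0.089  0.151 ]
 [0.6255 0.0818 0.151 ]] [0.61170366 0.09390083 0.151     ]
len 0.03519126012460785 ang -0.5039520233240379 edges [np.float64(-0.5047300889663544), np.float64(-0.5031738875642389)] 0.00778501557367655
flange [0.61038865 0.09407392 0.126     ]
[[ 0.4844 -0.054   0.085 ]
 [ 0.5689  0.2014  0.085 ]
 [ 0.7098  0.1547  0.085 ]
 [ 0.6262 -0.1016  0.085 ]] [0.59734684 0.05011705 0.085     ]
0.2689980111909112 -0.31965077293969113
0.2695183179521551 -0.3153985930944092
0.1495791146216935 -0.32350482768157984
0.14843197838582278 -0.32004566419519437
[[ 5.288e-01  6.000e-04  8.900e-02]
 [ 5.764e-01  1.424e-01  8.900e-02]
 [ 6.703e-01  1.115e-01  8.900e-02]
 [ 6.230e-01 -3.090e-02  8.900e-02]] [0.59963427 0.05589793 0.089     ]
0.14954073275223756 -0.324112519310527
0.15001042492531544 -0.3208135961922358
0.09929445067900976 -0.3228110797419938
0.09880130497258056 -0.31805890246968166
```

>>> {"method": "jog_arm", "body": {"increments": [[[100,0,0.6,-3,-0.04],[100,0,0.6,-6,-0.085],[100,0,0.6,-6,-0.085],[100,0,0.6,-6,-0.085],[100,0,0.6,-6,-0.085],[100,0,0.6,-6,-0.085],[100,0,0.6,-6,-0.085]]]}}

```text
t: 3.12
ee_pos: [0.6125, 0.0906, 0.1998]
tcp_rot: [0.774, 3.044, 0.001]
contact_force: [-0.0, 0.1, 0.2]
grip_width: 0.0856
```

```bash
python3 - <<'E'
from h import *
s=read_state();print(s["t"],s["joint_positions"].round(3),abs(s["joint_vel"]).max(),s["ee_pos"],s["tcp_rot"],s["contact_force"],s["moment"])
R=Ro.from_rotvec(s["tcp_rot"]).as_matrix();print(R.round(3))
im=read_camera("wrist");cv2.imwrite("pics/w2.png",im)
s2=read_state();print(s2["ee_pos"])
a=im[120:300,200:440]; cv2.imwrite("pics/w2d.png",cv2.resize(a,None,fx=3.3,fy=3.3,interpolation=2))
E
```

```text
3.125 [-0.44   0.464  0.302  1.657 -0.155  1.043  0.982] 0.003098374787435039 [0.61252886 0.09064861 0.19976333] [7.73882672e-01 3.04420354e+00 6.37419743e-04] [-0.00611559  0.1332917   0.23840937] [ 0.05315953 -0.03883324 -0.01394552]
[[-0.879  0.478  0.001]
 [ 0.478  0.879  0.   ]
 [-0.     0.001 -1.   ]]
[0.61250444 0.09062628 0.19965862]
```

View pics/w2.png

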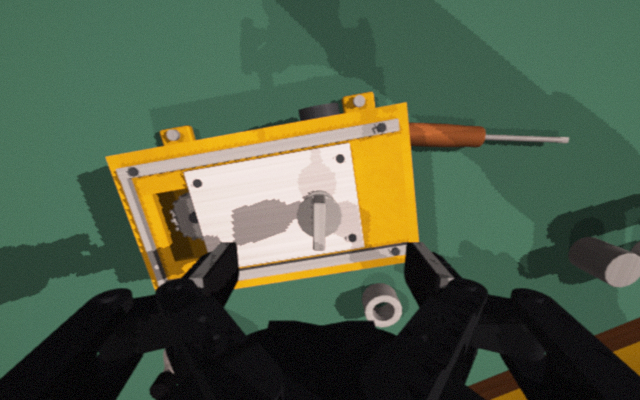

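View pics/w2d.png

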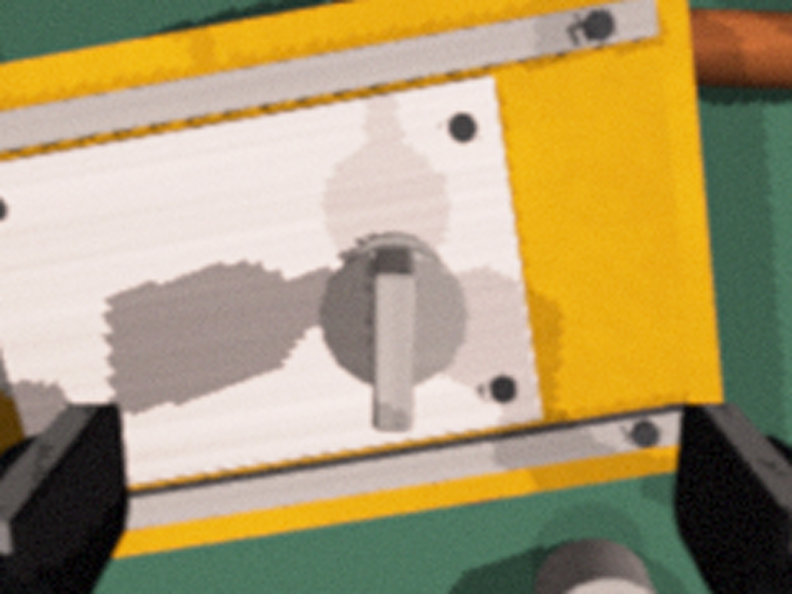

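```bash
python3 - <<'E'
from h import *
s=read_state()
f=lambda a,b:(200+a/3.3-.3,120+b/3.3-.3)
for z in (.151,):
  q=[onz("wrist",f(*p),z,s) for p in((376,271),(416,271),(411,429),(374,429))]
  m0=(q[0]+q[1])/2;m1=(q[2]+q[3])/2;d=m1-m0
  print(np.mean(q,0),"len",np.linalg.norm(d),"ang",np.arctan2(d[1],d[0]), [np.arctan2(*(q[j]-q[i])[1::-1]) for i,j in((0,3),(1,2))], np.linalg.norm(q[0]-q[1]))
print("flange",onz("wrist",f(393,312),.126,s))
c=np.array([onz("wrist",p,.085,s) for p in((107,156.5),(406.5,103),(418,240))])
print(c.round(4),(c[0]+c[2])/2)
for X in ([.6122,.0905,.151],[.6145,.0845,.151]):
  for n in ("scene","side"): print(n,X,proj(n,X))
E
```

```text
[0.61398102 0.0876589  0.151     ] len 0.03577221828154397 ang -0.5209087469169338 [np.float64(-0.5174234031744285), np.float64(-0.524393305015142)] 0.008328414626656155
flange [0.61301141 0.08770987 0.126     ]
[[ 0.4864 -0.0591  0.085 ]
 [ 0.5729  0.1946  0.085 ]
 [ 0.6935  0.1531  0.085 ]] [0.58998083 0.04701437 0.085     ]
scene [0.6122, 0.0905, 0.151] [348.38880183 190.95923878]
side [0.6122, 0.0905, 0.151] [299.43609968 167.43926013]
scene [0.6145, 0.0845, 0.151] [345.5855361 191.3243546]
side [0.6145, 0.0845, 0.151] [301.06879227 168.37252956]
```

Now settled, the wing is at (0.6140, 0.0877) with its axis at -0.52, so the stud turn is about 0.19. I'll lower onto it and close gently.

>>> {"method": "jog_arm", "body": {"increments": [[[100,0.15,-0.27,-3,-0.02],[60,0.15,-0.27,-5,-0.02],[60,0.15,-0.27,-6.2,-0.02],[60,0.15,-0.27,-6.2,-0.02],[60,0.15,-0.27,-6.2,-0.02]]], "newtons": 25}}

```text
t: 3.8
ee_pos: [0.6144, 0.088, 0.1381]
tcp_rot: [0.804, 3.036, 0.001]
contact_force: [0.2, 0.1, -0.6]
grip_width: 0.0511
```

```bash
python3 - <<'E'
from h import *
s=read_state();print(s["t"],s["ee_pos"],s["tcp_rot"],s["contact_force"],s["moment"],s["grip_width"])
im=read_camera("wrist");cv2.imwrite("pics/w3.png",im[100:400])
E
```

```text
3.8 [0.61441648 0.08802857 0.13813209] [8.04148299e-01 3.03579610e+00 9.20692027e-04] [ 0.19699128  0.09752361 -0.55743499] [-0.05298352 -0.00935209  0.05516529] 0.051096689863976294
```

View pics/w3.png

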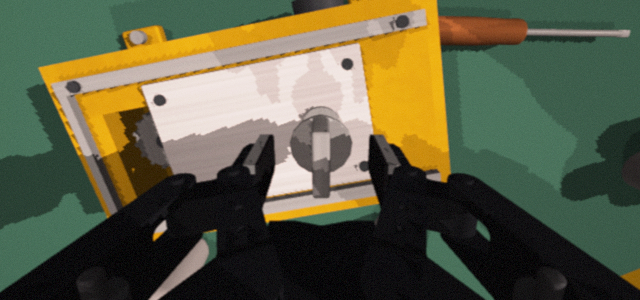

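The wing sits midway between the pads at column 321. Now I close.

>>> {"method": "jog_arm", "body": {"increments": [[[0,0,0,0,0],[0,0,0,0,0],[0,0,0,0,0],[0,0,0,0,0]]], "newtons": 25}}

```text
t: 4.35
ee_pos: [0.614, 0.088, 0.1376]
tcp_rot: [0.804, 3.037, 0.0]
contact_force: [-0.3, 0.6, 2.6]
grip_width: 0.0082
```

```bash
cat > st.py <<'E'
from h import *
s=read_state();R=Ro.from_rotvec(s["tcp_rot"]).as_matrix()
ya=np.arctan2(R[1,1],R[0,1])
print(s["t"],s["ee_pos"].round(4),"jaw",round(ya,4),"F",s["contact_force"].round(2),"M",s["moment"].round(3),"w",round(s["grip_width"],4),"vmax",abs(s["joint_vel"]).max().round(4))
c,sn=np.cos(.325),np.sin(.325);F=s["contact_force"]
print("box F x,y:",round(c*F[0]-sn*F[1],2),round(sn*F[0]+c*F[1],2), "box pos x,y rel", round(c*(s["ee_pos"][0]-.6008)-sn*(s["ee_pos"][1]-.0438),4),round(sn*(s["ee_pos"][0]-.6008)+c*(s["ee_pos"][1]-.0438),4), "turn_est", round(np.pi/2-.325-ya,3))
E
python3 st.py
```

```text
4.35 [0.614  0.088  0.1376] jaw 1.053 F [-0.32  0.65  2.59] M [-0.019  0.079  0.031] w 0.0082 vmax 0.0013
box F x,y: -0.51 0.51 box pos x,y rel -0.0016 0.0461 turn_est 0.193
```

>>> {"method": "jog_arm", "body": {"increments": [[[0,0,0,0,0.1],[0,0,0,0,0.18],[0,0,0,0,0.18]]]}}

```text
t: 4.72
ee_pos: [0.6139, 0.0878, 0.1375]
tcp_rot: [0.529, 3.097, 0.0]
contact_force: [0.4, -1.0, 2.2]
grip_width: 0.0082
```

```bash
python3 st.py
```

```text
4.725 [0.6139 0.0878 0.1375] jaw 1.2322 F [ 0.38 -0.99  2.15] M [-0.078  0.145  0.059] w 0.0082 vmax 0.0371
box F x,y: 0.67 -0.82 box pos x,y rel -0.0016 0.0459 turn_est 0.014
```

>>> {"method": "jog_arm", "body": {"increments": [[[0,-0.16,-0.47,0,0.18],[0,-0.32,-0.95,0,0.18],[0,-0.48,-1.42,0,0.18],[0,-0.64,-1.9,0,0.18],[0,-0.8,-2.37,0,0.18],[0,-0.96,-2.84,0,0.18],[0,-1.12,-3.32,0,0.18],[0,-1.28,-3.79,0,0.18],[0,-1.28,-3.79,0,0.18],[0,-1.28,-3.79,0,0.18]]]}}

```text
t: 5.98
ee_pos: [0.6008, 0.0491, 0.1372]
tcp_rot: [-0.249, -3.131, 0.002]
contact_force: [-0.5, -1.4, 3.1]
grip_width: 0.0084
```

```bash
python3 st.py; python3 - <<'E'
from h import *
im=read_camera("wrist");cv2.imwrite("pics/w4.png",im[60:360])
E
```

```text
5.975 [0.6008 0.0491 0.1372] jaw 1.4122 F [-0.54 -1.38  3.11] M [-0.302  0.018 -1.676] w 0.0084 vmax 0.0017
box F x,y: -0.07 -1.48 box pos x,y rel -0.0017 0.0051 turn_est -0.166
```

View pics/w4.png

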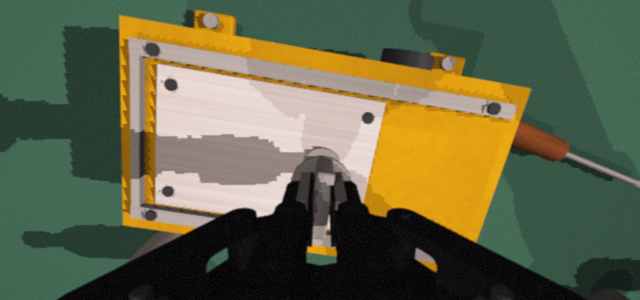

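I repeated the +0.18 turn by mistake, because each call's turn counts from the pose commanded at its start. The tool has twisted against the stud's zero stop, though the stud is still out of the socket. I'll turn it back before anything else.

>>> {"method": "jog_arm", "body": {"increments": [[[0,0,0,0,-0.1],[0,0,0,0,-0.17],[0,0,0,0,-0.17]]]}}

```text
t: 6.4
ee_pos: [0.6009, 0.0496, 0.1372]
tcp_rot: [-0.509, -3.1, 0.002]
contact_force: [-0.1, -2.1, 2.3]
grip_width: 0.0083
```

```bash
python3 st.py; python3 - <<'E'
from h import *
im=read_camera("wrist");cv2.imwrite("pics/w5.png",cv2.resize(im[140:330,200:440],None,fx=3,fy=3,interpolation=2))
E
```

```text
6.4 [0.6009 0.0496 0.1372] jaw 1.2455 F [-0.05 -2.12  2.3 ] M [-0.636  0.002 -0.099] w 0.0083 vmax 0.029
box F x,y: 0.63 -2.02 box pos x,y rel -0.0018 0.0055 turn_est 0.0
```

View pics/w5.png

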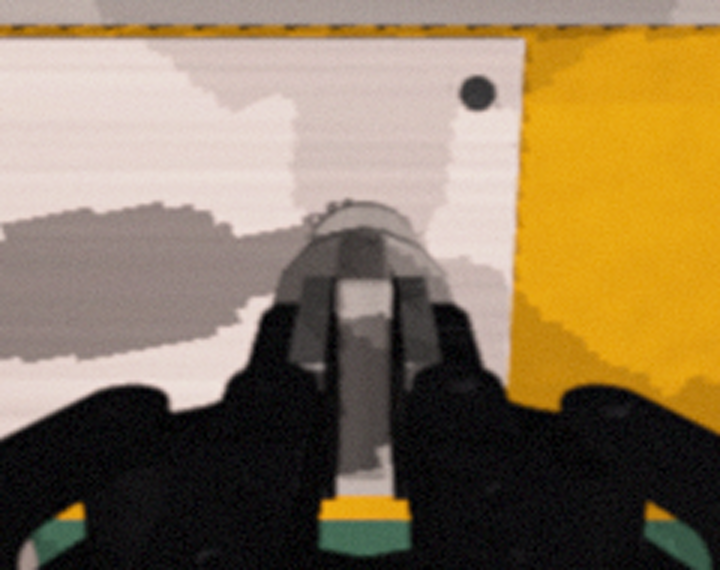

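Aligned again, with Mz near 0. I'll creep toward the cover stop.

>>> {"method": "jog_arm", "body": {"increments": [[[0,-0.06,-0.19,0,0],[0,-0.13,-0.38,0,0],[0,-0.13,-0.38,0,0]]]}}

```text
t: 6.82
ee_pos: [0.6, 0.0468, 0.1375]
tcp_rot: [0.511, 3.099, 0.001]
contact_force: [1.0, 2.4, 2.0]
grip_width: 0.0086
```

```bash
python3 st.py
```

```text
6.825 [0.6    0.0468 0.1375] jaw 1.2439 F [0.97 2.42 1.97] M [ 0.551 -0.315 -0.049] w 0.0086 vmax 0.0056
box F x,y: 0.14 2.61 box pos x,y rel -0.0018 0.0026 turn_est 0.002
```

>>> {"method": "jog_arm", "body": {"increments": [[[0,-0.03,-0.1,0,0],[0,-0.03,-0.1,0,0]]]}}

```text
t: 7.08
ee_pos: [0.5995, 0.0453, 0.1373]
tcp_rot: [0.512, 3.099, 0.0]
contact_force: [1.8, 2.1, 2.0]
grip_width: 0.0085
```

```bash
python3 st.py
```

```text
7.075 [0.5995 0.0453 0.1373] jaw 1.2431 F [1.81 2.12 2.02] M [ 0.506 -0.309  0.013] w 0.0085 vmax 0.0017
box F x,y: 1.04 2.58 box pos x,y rel -0.0017 0.001 turn_est 0.003
```

>>> {"method": "jog_arm", "body": {"increments": [[[0,-0.03,-0.1,0,0],[0,-0.03,-0.1,0,0]]]}}

```text
t: 7.32
ee_pos: [0.5991, 0.0441, 0.1373]
tcp_rot: [-0.513, -3.099, 0.0]
contact_force: [1.5, 2.5, 3.0]
grip_width: 0.0085
```

```bash
python3 st.py
```

```text
7.325 [0.5991 0.0441 0.1373] jaw 1.2427 F [1.53 2.49 3.04] M [ 0.449 -0.329  0.008] w 0.0085 vmax 0.003
box F x,y: 0.66 2.84 box pos x,y rel -0.0017 -0.0003 turn_est 0.003
```

>>> {"method": "jog_arm", "body": {"increments": [[[0,-0.03,-0.1,0,0],[0,-0.03,-0.1,0,0]]]}}

```text
t: 7.58
ee_pos: [0.5989, 0.0434, 0.1374]
tcp_rot: [0.513, 3.099, 0.0]
contact_force: [2.3, 2.5, 2.1]
grip_width: 0.0083
```

```bash
python3 st.py
```

```text
7.575 [0.5989 0.0434 0.1374] jaw 1.243 F [2.3  2.54 2.14] M [ 0.699 -0.344 -0.034] w 0.0083 vmax 0.0018
box F x,y: 1.37 3.14 box pos x,y rel -0.0017 -0.001 turn_est 0.003
```

>>> {"method": "jog_arm", "body": {"increments": [[[0,-0.03,-0.1,0,0],[0,-0.03,-0.1,0,0]]]}}

```text
t: 7.82
ee_pos: [0.5988, 0.0432, 0.1374]
tcp_rot: [0.512, 3.099, 0.002]
contact_force: [2.6, 4.6, 2.5]
grip_width: 0.0086
```

```bash
python3 st.py
```

```text
7.825 [0.5988 0.0432 0.1374] jaw 1.2436 F [2.57 4.62 2.54] M [ 1.22  -0.484 -0.027] w 0.0086 vmax 0.0008
box F x,y: 0.96 5.2 box pos x,y rel -0.0017 -0.0012 turn_est 0.002
```

>>> {"method": "jog_arm", "body": {"increments": [[[0,-0.03,-0.1,0,0],[0,-0.03,-0.1,0,0]]]}}

```text
t: 8.07
ee_pos: [0.5987, 0.043, 0.1376]
tcp_rot: [0.511, 3.099, 0.003]
contact_force: [2.3, 6.7, 2.3]
grip_width: 0.0081
```

```bash
python3 st.py
```

```text
8.075 [0.5987 0.043  0.1376] jaw 1.2443 F [2.27 6.69 2.26] M [ 1.737 -0.666  0.021] w 0.0081 vmax 0.0017
box F x,y: 0.02 7.06 box pos x,y rel -0.0017 -0.0014 turn_est 0.002
```

The cover is home: the box-y force rose to 7 N with no further travel. I'll ease the bias and push the stud part way, staying short of 16.5 mm.

>>> {"method": "jog_arm", "body": {"increments": [[[0,0.05,0.14,0,0],[0,0.05,0.14,-0.25,0],[0,0.05,0.14,-0.5,0],[0,0.05,0.14,-0.5,0]]]}}

```text
t: 8.57
ee_pos: [0.5989, 0.0432, 0.1322]
tcp_rot: [0.512, 3.099, 0.001]
contact_force: [1.0, 4.2, 4.6]
grip_width: 0.0082
```

```bash
python3 st.py
```

```text
8.575 [0.5989 0.0432 0.1322] jaw 1.2433 F [0.98 4.15 4.55] M [ 1.329 -0.369  0.021] w 0.0082 vmax 0.003
box F x,y: -0.4 4.25 box pos x,y rel -0.0016 -0.0012 turn_est 0.003
```

>>> {"method": "jog_arm", "body": {"increments": [[[0,0,0,-0.25,0],[0,0,0,-0.5,0],[0,0,0,-0.5,0],[0,0,0,-0.5,0]]]}}

```text
t: 9.07
ee_pos: [0.5989, 0.0432, 0.1274]
tcp_rot: [0.512, 3.099, 0.001]
contact_force: [2.0, 5.6, 4.8]
grip_width: 0.0088
```

```bash
python3 st.py
```

```text
9.075 [0.5989 0.0432 0.1274] jaw 1.2433 F [2.   5.64 4.75] M [ 1.252 -0.227 -0.021] w 0.0088 vmax 0.0014
box F x,y: 0.09 5.98 box pos x,y rel -0.0016 -0.0012 turn_est 0.003
```

>>> {"method": "jog_arm", "body": {"increments": [[[0,0,0,-0.25,0],[0,0,0,-0.5,0],[0,0,0,-0.5,0],[0,0,0,-0.5,0]]]}}

```text
t: 9.57
ee_pos: [0.5989, 0.0432, 0.1225]
tcp_rot: [0.512, 3.099, 0.001]
contact_force: [0.8, 5.2, 6.2]
grip_width: 0.0084
```

```bash
python3 st.py
```

```text
9.575 [0.5989 0.0432 0.1225] jaw 1.2433 F [0.8  5.2  6.18] M [ 1.283 -0.201  0.013] w 0.0084 vmax 0.0015
box F x,y: -0.91 5.18 box pos x,y rel -0.0016 -0.0012 turn_est 0.003
```

>>> {"method": "jog_arm", "body": {"increments": [[[0,0,0,-0.1,0],[0,0,0,-0.1,0]]]}}

```text
t: 9.82
ee_pos: [0.5989, 0.0432, 0.1215]
tcp_rot: [0.512, 3.099, 0.001]
contact_force: [-0.1, 5.4, 5.8]
grip_width: 0.0082
```

```bash
python3 st.py
```

```text
9.825 [0.5989 0.0432 0.1215] jaw 1.2433 F [-0.09  5.43  5.78] M [ 1.259 -0.194  0.003] w 0.0082 vmax 0.0008
box F x,y: -1.82 5.12 box pos x,y rel -0.0016 -0.0012 turn_est 0.003
```

>>> {"method": "jog_arm", "body": {"increments": [[[0,0,0,-0.1,0],[0,0,0,-0.1,0]]]}}

```text
t: 10.07
ee_pos: [0.5989, 0.0432, 0.1206]
tcp_rot: [0.512, 3.099, 0.001]
contact_force: [-0.0, 5.8, 5.0]
grip_width: 0.0084
```

```bash
python3 st.py
```

```text
10.075 [0.5989 0.0432 0.1206] jaw 1.2433 F [-0.02  5.77  5.01] M [ 1.274 -0.138  0.013] w 0.0084 vmax 0.0017
box F x,y: -1.86 5.46 box pos x,y rel -0.0016 -0.0011 turn_est 0.002
```

>>> {"method": "jog_arm", "body": {"increments": [[[0,0,0,-0.06,0],[0,0,0,-0.06,0]]]}}

```text
t: 10.32
ee_pos: [0.5989, 0.0432, 0.12]
tcp_rot: [0.512, 3.099, 0.001]
contact_force: [0.5, 5.0, 6.5]
grip_width: 0.0085
```

```bash
python3 st.py
```

```text
10.325 [0.5989 0.0432 0.12  ] jaw 1.2433 F [0.51 4.97 6.51] M [ 1.294 -0.067 -0.042] w 0.0085 vmax 0.0022
box F x,y: -1.1 4.87 box pos x,y rel -0.0016 -0.0012 turn_est 0.003
```

>>> {"method": "jog_arm", "body": {"increments": [[[0,0,0,-0.06,0],[0,0,0,-0.06,0]]]}}

```text
t: 10.58
ee_pos: [0.5989, 0.0432, 0.1194]
tcp_rot: [0.512, 3.099, 0.001]
contact_force: [1.2, 5.6, 6.2]
grip_width: 0.0083
```

```bash
python3 st.py
```

```text
10.575 [0.5989 0.0432 0.1194] jaw 1.2433 F [1.22 5.62 6.23] M [ 1.269 -0.153 -0.009] w 0.0083 vmax 0.0015
box F x,y: -0.64 5.71 box pos x,y rel -0.0016 -0.0012 turn_est 0.003
```

>>> {"method": "jog_arm", "body": {"increments": [[[0,0,0,-0.06,0],[0,0,0,-0.06,0]]]}}

```text
t: 10.82
ee_pos: [0.5989, 0.0432, 0.1188]
tcp_rot: [0.512, 3.099, 0.001]
contact_force: [-0.1, 5.6, 7.8]
grip_width: 0.0081
```

```bash
python3 st.py
```

```text
10.825 [0.5989 0.0432 0.1188] jaw 1.2432 F [-0.12  5.57  7.78] M [ 1.31  -0.137  0.01 ] w 0.0081 vmax 0.0029
box F x,y: -1.9 5.24 box pos x,y rel -0.0016 -0.0012 turn_est 0.003
```

>>> {"method": "jog_arm", "body": {"increments": [[[0,0,0,-0.04,0],[0,0,0,-0.04,0]]]}}

```text
t: 11.08
ee_pos: [0.5989, 0.0432, 0.1185]
tcp_rot: [0.512, 3.099, 0.001]
contact_force: [0.8, 5.7, 6.7]
grip_width: 0.0085
```

>>> {"method": "jog_arm", "body": {"increments": [[[0,0,0,0,0]]]}}

```text
t: 11.2
ee_pos: [0.5989, 0.0432, 0.1184]
tcp_rot: [0.512, 3.099, 0.001]
contact_force: [-0.2, 5.4, 6.7]
grip_width: 0.0085
```

>>> {"method": "jog_arm", "body": {"increments": [[[0,0,0,0,0]]]}}

```text
t: 11.32
ee_pos: [0.5989, 0.0432, 0.1184]
tcp_rot: [0.512, 3.099, 0.001]
contact_force: [-0.3, 5.5, 5.8]
grip_width: 0.0086
```

>>> {"method": "jog_arm", "body": {"increments": [[[0,0,0,-0.05,0],[0,0,0,-0.05,0]]]}}

```text
t: 11.58
ee_pos: [0.5989, 0.0432, 0.1179]
tcp_rot: [0.512, 3.099, 0.001]
contact_force: [0.0, 5.5, 6.8]
grip_width: 0.0081
```

>>> {"method": "jog_arm", "body": {"increments": [[[0,0,0,0,0]]]}}

```text
t: 11.7
ee_pos: [0.5989, 0.0432, 0.118]
tcp_rot: [0.512, 3.099, 0.001]
contact_force: [0.4, 5.6, 6.7]
grip_width: 0.0087
```

>>> {"method": "jog_arm", "body": {"increments": [[[0,0,0,-0.05,0],[0,0,0,-0.05,0]]]}}

```text
t: 11.95
ee_pos: [0.5989, 0.0432, 0.1175]
tcp_rot: [0.512, 3.099, 0.001]
contact_force: [0.8, 5.2, 7.0]
grip_width: 0.0084
```

>>> {"method": "jog_arm", "body": {"increments": [[[0,0,0,0,0]]]}}

```text
t: 12.08
ee_pos: [0.5989, 0.0432, 0.1175]
tcp_rot: [0.512, 3.099, 0.001]
contact_force: [1.0, 5.9, 7.2]
grip_width: 0.0081
```

>>> {"method": "jog_arm", "body": {"increments": [[[0,0,0,-0.05,0],[0,0,0,-0.05,0]]]}}

```text
t: 12.32
ee_pos: [0.5989, 0.0432, 0.1169]
tcp_rot: [0.512, 3.099, 0.001]
contact_force: [-0.9, 6.1, 7.6]
grip_width: 0.0085
```

>>> {"method": "jog_arm", "body": {"increments": [[[0,0,0,0,0]]]}}

```text
t: 12.45
ee_pos: [0.5989, 0.0432, 0.117]
tcp_rot: [0.512, 3.099, 0.001]
contact_force: [1.1, 5.1, 7.6]
grip_width: 0.0083
```

>>> {"method": "jog_arm", "body": {"increments": [[[0,0,0,-0.05,0],[0,0,0,-0.05,0]]]}}

```text
t: 12.7
ee_pos: [0.5989, 0.0432, 0.1165]
tcp_rot: [0.512, 3.099, 0.001]
contact_force: [-0.1, 4.3, 7.9]
grip_width: 0.0082
```

>>> {"method": "jog_arm", "body": {"increments": [[[0,0,0,0,0]]]}}

```text
t: 12.82
ee_pos: [0.5989, 0.0432, 0.1165]
tcp_rot: [0.512, 3.099, 0.001]
contact_force: [0.5, 4.8, 7.9]
grip_width: 0.0084
```

>>> {"method": "jog_arm", "body": {"increments": [[[0,0,0,-0.05,0],[0,0,0,-0.05,0]]]}}

```text
t: 13.08
ee_pos: [0.5989, 0.0432, 0.116]
tcp_rot: [0.512, 3.099, 0.001]
contact_force: [0.9, 5.1, 7.4]
grip_width: 0.0083
```

>>> {"method": "jog_arm", "body": {"increments": [[[0,0,0,0,0]]]}}

```text
t: 13.2
ee_pos: [0.5989, 0.0432, 0.116]
tcp_rot: [0.512, 3.099, 0.001]
contact_force: [-0.5, 6.1, 8.4]
grip_width: 0.0086
```

>>> {"method": "jog_arm", "body": {"increments": [[[0,0,0,0,0]]]}}

```text
t: 13.32
ee_pos: [0.5989, 0.0432, 0.116]
tcp_rot: [0.512, 3.099, 0.001]
contact_force: [-0.3, 4.9, 7.1]
grip_width: 0.0086
```

>>> {"method": "jog_arm", "body": {"increments": [[[0,0,0,-0.05,0],[0,0,0,-0.05,0]]]}}

```text
t: 13.58
ee_pos: [0.5989, 0.0432, 0.1155]
tcp_rot: [0.512, 3.099, 0.001]
contact_force: [0.5, 5.7, 7.1]
grip_width: 0.0084
```

>>> {"method": "jog_arm", "body": {"increments": [[[0,0,0,0,0]]]}}

```text
t: 13.7
ee_pos: [0.5989, 0.0433, 0.1155]
tcp_rot: [0.512, 3.099, 0.001]
contact_force: [-0.3, 5.1, 7.4]
grip_width: 0.0084
```

>>> {"method": "jog_arm", "body": {"increments": [[[0,0,0,-0.05,0],[0,0,0,-0.05,0]]]}}

```text
t: 13.95
ee_pos: [0.5989, 0.0432, 0.115]
tcp_rot: [0.512, 3.099, 0.001]
contact_force: [0.1, 5.5, 7.7]
grip_width: 0.0081
```

>>> {"method": "jog_arm", "body": {"increments": [[[0,0,0,0,0]]]}}

```text
t: 14.08
ee_pos: [0.5989, 0.0432, 0.115]
tcp_rot: [0.512, 3.099, 0.001]
contact_force: [0.3, 5.4, 7.8]
grip_width: 0.0082
```

>>> {"method": "jog_arm", "body": {"increments": [[[0,0,0,-0.05,0],[0,0,0,-0.05,0]]]}}

```text
t: 14.32
ee_pos: [0.5989, 0.0432, 0.1145]
tcp_rot: [0.512, 3.099, 0.001]
contact_force: [0.1, 4.9, 8.7]
grip_width: 0.0084
```

>>> {"method": "jog_arm", "body": {"increments": [[[0,0,0,0,0]]]}}

```text
t: 14.45
ee_pos: [0.5989, 0.0432, 0.1145]
tcp_rot: [0.512, 3.099, 0.001]
contact_force: [0.1, 5.0, 7.1]
grip_width: 0.008
```

>>> {"method": "jog_arm", "body": {"increments": [[[0,0,0,-0.05,0],[0,0,0,-0.05,0]]]}}

```text
t: 14.7
ee_pos: [0.5989, 0.0432, 0.1141]
tcp_rot: [0.512, 3.099, 0.001]
contact_force: [0.6, 6.1, 8.3]
grip_width: 0.0085
```

>>> {"method": "jog_arm", "body": {"increments": [[[0,0,0,0,0]]]}}

```text
t: 14.82
ee_pos: [0.5989, 0.0432, 0.114]
tcp_rot: [0.512, 3.099, 0.001]
contact_force: [-0.5, 5.1, 7.8]
grip_width: 0.0082
```

>>> {"method": "jog_arm", "body": {"increments": [[[0,0,0,-0.05,0],[0,0,0,-0.05,0]]]}}

```text
t: 15.08
ee_pos: [0.5989, 0.0432, 0.1135]
tcp_rot: [0.512, 3.099, 0.001]
contact_force: [0.2, 5.8, 9.3]
grip_width: 0.0084
```

>>> {"method": "jog_arm", "body": {"increments": [[[0,0,0,0,0]]]}}

```text
t: 15.2
ee_pos: [0.599, 0.0432, 0.1136]
tcp_rot: [0.512, 3.099, 0.001]
contact_force: [0.1, 5.4, 7.3]
grip_width: 0.0083
```

>>> {"method": "jog_arm", "body": {"increments": [[[0,0,0,-0.05,0],[0,0,0,-0.05,0]]]}}

```text
t: 15.45
ee_pos: [0.5989, 0.0432, 0.1131]
tcp_rot: [0.512, 3.099, 0.001]
contact_force: [-0.8, 5.5, 7.9]
grip_width: 0.0082
```

>>> {"method": "jog_arm", "body": {"increments": [[[0,0,0,0,0]]]}}

```text
t: 15.58
ee_pos: [0.5989, 0.0432, 0.1131]
tcp_rot: [0.512, 3.099, 0.001]
contact_force: [0.6, 5.5, 9.0]
grip_width: 0.0081
```

>>> {"method": "jog_arm", "body": {"increments": [[[0,0,0,-0.05,0],[0,0,0,-0.05,0]]]}}

```text
t: 15.82
ee_pos: [0.5989, 0.0432, 0.1126]
tcp_rot: [0.512, 3.099, 0.001]
contact_force: [-0.3, 4.1, 8.4]
grip_width: 0.0081
```

>>> {"method": "jog_arm", "body": {"increments": [[[0,0,0,0,0]]]}}

```text
t: 15.95
ee_pos: [0.599, 0.0432, 0.1126]
tcp_rot: [0.512, 3.099, 0.001]
contact_force: [-0.2, 4.9, 8.5]
grip_width: 0.0083
```

>>> {"method": "jog_arm", "body": {"increments": [[[0,0,0,0,0]]]}}

```text
t: 16.08
ee_pos: [0.5989, 0.0432, 0.1126]
tcp_rot: [0.512, 3.099, 0.001]
contact_force: [-0.2, 5.0, 7.9]
grip_width: 0.0084
```

>>> {"method": "jog_arm", "body": {"increments": [[[0,0,0,-0.05,0],[0,0,0,-0.05,0]]]}}

```text
t: 16.32
ee_pos: [0.5989, 0.0432, 0.1121]
tcp_rot: [0.512, 3.099, 0.001]
contact_force: [-0.4, 4.7, 8.2]
grip_width: 0.008
```

>>> {"method": "jog_arm", "body": {"increments": [[[0,0,0,0,0]]]}}

```text
t: 16.45
ee_pos: [0.5989, 0.0432, 0.1121]
tcp_rot: [0.512, 3.099, 0.001]
contact_force: [-1.4, 5.4, 8.4]
grip_width: 0.0085
```

>>> {"method": "jog_arm", "body": {"increments": [[[0,0,0,-0.05,0],[0,0,0,-0.05,0]]]}}

```text
t: 16.7
ee_pos: [0.599, 0.0432, 0.1116]
tcp_rot: [0.512, 3.099, 0.001]
contact_force: [-0.0, 4.3, 7.9]
grip_width: 0.0084
```

>>> {"method": "jog_arm", "body": {"increments": [[[0,0,0,0,0]]]}}

```text
t: 16.82
ee_pos: [0.5989, 0.0432, 0.1116]
tcp_rot: [0.512, 3.099, 0.001]
contact_force: [-0.8, 4.7, 9.6]
grip_width: 0.0084
```

>>> {"method": "jog_arm", "body": {"increments": [[[0,0,0,-0.04,0],[0,0,0,-0.04,0]]]}}

```text
t: 17.08
ee_pos: [0.5989, 0.0432, 0.1113]
tcp_rot: [0.512, 3.099, 0.002]
contact_force: [-0.4, 6.2, 9.3]
grip_width: 0.0083
```

>>> {"method": "jog_arm", "body": {"increments": [[[0,0,0,0,0]]]}}

```text
t: 17.2
ee_pos: [0.599, 0.0432, 0.1113]
tcp_rot: [0.512, 3.099, 0.002]
contact_force: [-0.6, 4.7, 9.7]
grip_width: 0.0083
```

>>> {"method": "jog_arm", "body": {"increments": [[[0,0,0,-0.04,0],[0,0,0,-0.04,0]]]}}

```text
t: 17.45
ee_pos: [0.599, 0.0432, 0.1111]
tcp_rot: [0.512, 3.099, 0.002]
contact_force: [-1.4, 4.3, 10.9]
grip_width: 0.0081
```

>>> {"method": "jog_arm", "body": {"increments": [[[0,0,0,0,0]]]}}

```text
t: 17.58
ee_pos: [0.599, 0.0432, 0.1111]
tcp_rot: [0.512, 3.099, 0.002]
contact_force: [-0.9, 4.3, 12.0]
grip_width: 0.0083
```

Pad contact found: z stalls at 0.1111 (about 26.4 mm in) and Fz rises roughly 3 N above the spring trend. I'll ease the bias slightly and start turning.

>>> {"method": "jog_arm", "body": {"increments": [[[0,0.03,0.08,0.02,-0.05],[0,0.03,0.08,0.02,-0.1],[0,0.03,0.08,0.02,-0.15],[0,0.03,0.08,0.02,-0.15]]]}}

```text
t: 18.08
ee_pos: [0.5991, 0.0435, 0.1112]
tcp_rot: [0.745, 3.052, 0.001]
contact_force: [-0.7, 3.7, 10.6]
grip_width: 0.0086
```

```bash
python3 st.py
```

```text
18.075 [0.5991 0.0435 0.1112] jaw 1.0921 F [-0.69  3.69 10.62] M [ 0.939  0.312 -0.029] w 0.0086 vmax 0.017
box F x,y: -1.84 3.28 box pos x,y rel -0.0015 -0.0009 turn_est 0.154
```

Turning freely (Mz about -0.03). I'll continue.

>>> {"method": "jog_arm", "body": {"increments": [[[0,0,0,0,-0.08],[0,0,0,0,-0.16],[0,0,0,0,-0.24],[0,0,0,0,-0.32],[0,0,0,0,-0.4],[0,0,0,0,-0.4]]]}}

```text
t: 18.82
ee_pos: [0.5993, 0.0437, 0.1112]
tcp_rot: [1.337, 2.843, 0.001]
contact_force: [-1.4, 4.1, 9.9]
grip_width: 0.0081
```

```bash
python3 st.py
```

```text
18.825 [0.5993 0.0437 0.1112] jaw 0.6918 F [-1.36  4.14  9.9 ] M [1.114 0.159 0.   ] w 0.0081 vmax 0.0252
box F x,y: -2.61 3.48 box pos x,y rel -0.0014 -0.0005 turn_est 0.554
```

>>> {"method": "jog_arm", "body": {"increments": [[[0,0,0,0,-0.08],[0,0,0,0,-0.16],[0,0,0,0,-0.24],[0,0,0,0,-0.32],[0,0,0,0,-0.4],[0,0,0,0,-0.4]]]}}

```text
t: 19.58
ee_pos: [0.5995, 0.0439, 0.1112]
tcp_rot: [1.874, 2.52, 0.002]
contact_force: [0.6, 5.0, 10.2]
grip_width: 0.0087
```

```bash
python3 st.py
```

```text
19.575 [0.5995 0.0439 0.1112] jaw 0.2919 F [ 0.63  5.01 10.22] M [ 1.167  0.003 -0.064] w 0.0087 vmax 0.0261
box F x,y: -1.01 4.95 box pos x,y rel -0.0012 -0.0003 turn_est 0.954
```

>>> {"method": "jog_arm", "body": {"increments": [[[0,0,0,0,-0.08],[0,0,0,0,-0.16],[0,0,0,0,-0.24],[0,0,0,0,-0.32],[0,0,0,0,-0.4],[0,0,0,0,-0.48],[0,0,0,0,-0.5],[0,0,0,0,-0.5]]]}}

```text
t: 20.58
ee_pos: [0.5999, 0.0439, 0.1113]
tcp_rot: [2.439, 1.979, 0.003]
contact_force: [1.2, 6.2, 9.8]
grip_width: 0.0086
```

```bash
python3 st.py
```

```text
20.575 [0.5999 0.0439 0.1113] jaw -0.2072 F [1.19 6.21 9.78] M [ 1.297 -0.355 -0.009] w 0.0086 vmax 0.007
box F x,y: -0.86 6.27 box pos x,y rel -0.0009 -0.0002 turn_est 1.453
```

>>> {"method": "jog_arm", "body": {"increments": [[[0,0,0,0,-0.04],[0,0,0,0,-0.08],[0,0,0,0,-0.08]]]}}

```text
t: 20.95
ee_pos: [0.6, 0.0439, 0.1113]
tcp_rot: [2.516, 1.88, 0.003]
contact_force: [1.6, 5.3, 8.6]
grip_width: 0.0081
```

```bash
python3 st.py
```

```text
20.95 [0.6    0.0439 0.1113] jaw -0.2875 F [1.55 5.32 8.58] M [ 1.249 -0.437  0.013] w 0.0081 vmax 0.0129
box F x,y: -0.23 5.54 box pos x,y rel -0.0008 -0.0002 turn_est 1.533
```

>>> {"method": "jog_arm", "body": {"increments": [[[0,0,0,0,-0.015],[0,0,0,0,-0.015]]]}}

```text
t: 21.2
ee_pos: [0.6, 0.0439, 0.1113]
tcp_rot: [2.53, 1.862, 0.003]
contact_force: [2.1, 5.1, 8.4]
grip_width: 0.0082
```

```bash
python3 st.py
```

```text
21.2 [0.6    0.0439 0.1113] jaw -0.3022 F [2.1  5.07 8.44] M [ 1.279 -0.464 -0.042] w 0.0082 vmax 0.0047
box F x,y: 0.38 5.47 box pos x,y rel -0.0008 -0.0002 turn_est 1.548
```

>>> {"method": "jog_arm", "body": {"increments": [[[0,0,0,0,-0.015],[0,0,0,0,-0.015]]]}}

```text
t: 21.45
ee_pos: [0.6, 0.0439, 0.1113]
tcp_rot: [2.544, 1.843, 0.003]
contact_force: [3.0, 4.8, 9.0]
grip_width: 0.0085
```

```bash
python3 st.py
```

```text
21.45 [0.6    0.0439 0.1113] jaw -0.3171 F [3.03 4.84 9.02] M [ 1.218 -0.479  0.07 ] w 0.0085 vmax 0.0043
box F x,y: 1.33 5.56 box pos x,y rel -0.0008 -0.0002 turn_est 1.563
```

>>> {"method": "jog_arm", "body": {"increments": [[[0,0,0,0,-0.015],[0,0,0,0,-0.015]]]}}

```text
t: 21.7
ee_pos: [0.6, 0.0439, 0.1113]
tcp_rot: [2.558, 1.824, 0.003]
contact_force: [2.1, 3.5, 9.1]
grip_width: 0.0084
```

```bash
python3 st.py
```

```text
21.7 [0.6    0.0439 0.1113] jaw -0.332 F [2.1  3.47 9.09] M [ 1.25  -0.417  0.028] w 0.0084 vmax 0.0047
box F x,y: 0.89 3.96 box pos x,y rel -0.0008 -0.0002 turn_est 1.578
```

>>> {"method": "jog_arm", "body": {"increments": [[[0,0,0,0,-0.015],[0,0,0,0,-0.015]]]}}

```text
t: 21.95
ee_pos: [0.6, 0.0438, 0.1113]
tcp_rot: [2.571, 1.805, 0.003]
contact_force: [2.0, 4.4, 9.2]
grip_width: 0.0084
```

```bash
python3 st.py
```

```text
21.95 [0.6    0.0438 0.1113] jaw -0.3466 F [2.04 4.39 9.24] M [ 1.165 -0.471  0.214] w 0.0084 vmax 0.0059
box F x,y: 0.53 4.81 box pos x,y rel -0.0008 -0.0002 turn_est 1.592
```

>>> {"method": "jog_arm", "body": {"increments": [[[0,0,0,0,-0.015],[0,0,0,0,-0.015]]]}}

```text
t: 22.2
ee_pos: [0.6, 0.0438, 0.1113]
tcp_rot: [2.584, 1.786, 0.003]
contact_force: [1.5, 5.1, 9.3]
grip_width: 0.0079
```

```bash
python3 st.py
```

```text
22.2 [0.6    0.0438 0.1113] jaw -0.3613 F [1.46 5.06 9.28] M [ 1.104 -0.419  0.42 ] w 0.0079 vmax 0.0048
box F x,y: -0.23 5.27 box pos x,y rel -0.0008 -0.0002 turn_est 1.607
```

The stop is reached: Mz rises past about 1.58 on the estimated turn. I'll relax the torque and bias, then let the stud rise into its notch while still loosely guided.

>>> {"method": "jog_arm", "body": {"increments": [[[0,0.01,0.04,0,0.02],[0,0.01,0.04,0.1,0.02],[0,0.01,0.04,0.2,0.02],[0,0.01,0.04,0.2,0.02]]]}}

```text
t: 22.7
ee_pos: [0.6, 0.0439, 0.1133]
tcp_rot: [2.566, 1.811, 0.003]
contact_force: [1.5, 3.4, 8.0]
grip_width: 0.0084
```

```bash
python3 st.py
```

```text
22.7 [0.6    0.0439 0.1133] jaw -0.3418 F [1.54 3.43 7.97] M [ 0.942 -0.489  0.285] w 0.0084 vmax 0.0025
box F x,y: 0.36 3.74 box pos x,y rel -0.0008 -0.0001 turn_est 1.588
```

>>> {"method": "jog_arm", "body": {"increments": [[[0,0,0,0.07,0],[0,0,0,0.07,0]]]}}

```text
t: 22.95
ee_pos: [0.6, 0.0439, 0.114]
tcp_rot: [2.566, 1.811, 0.003]
contact_force: [1.8, 3.6, 8.5]
grip_width: 0.0086
```

```bash
python3 st.py
```

```text
22.95 [0.6    0.0439 0.114 ] jaw -0.3418 F [1.84 3.63 8.47] M [ 0.961 -0.489  0.185] w 0.0086 vmax 0.0017
box F x,y: 0.59 4.02 box pos x,y rel -0.0008 -0.0002 turn_est 1.588
```

>>> {"method": "jog_arm", "body": {"increments": [[[0,0,0,0.06,0],[0,0,0,0.06,0]]]}}

```text
t: 23.2
ee_pos: [0.6, 0.0439, 0.1145]
tcp_rot: [2.566, 1.811, 0.003]
contact_force: [2.2, 4.0, 7.8]
grip_width: 0.0086
```

>>> {"method": "jog_arm", "body": {"increments": [[[0,0,0,0.06,0],[0,0,0,0.06,0]]]}}

```text
t: 23.45
ee_pos: [0.5999, 0.0439, 0.1149]
tcp_rot: [2.566, 1.811, 0.002]
contact_force: [2.9, 4.3, 6.4]
grip_width: 0.0082
```

>>> {"method": "jog_arm", "body": {"increments": [[[0,0,0,0.05,0],[0,0,0,0.05,0]]]}}

```text
t: 23.7
ee_pos: [0.5999, 0.0439, 0.115]
tcp_rot: [2.566, 1.811, 0.002]
contact_force: [3.6, 4.1, 1.9]
grip_width: 0.0088
```

The notch now carries the stud: z stops at 0.115, up 3.7 mm, and Fz has fallen to 2 N. I'll let go and withdraw.

>>> {"method": "jog_arm", "body": {"increments": [[[60,0,0,0,0],[60,0,0,0,0],[60,0,0,0,0],[60,0,0,0,0],[60,0,0,2,0],[60,0,0,4,0],[60,0,0,7,0],[60,0,0,10,0],[60,0,0,10,0],[60,0,0,10,0],[60,0,0,10,0]]]}}

```text
t: 25.08
ee_pos: [0.5985, 0.044, 0.2139]
tcp_rot: [-2.566, -1.811, 0.002]
contact_force: [-0.1, 0.3, -0.3]
grip_width: 0.0515
```

```bash
python3 st.py; python3 - <<'E'
from h import *
for n,(a,b,c,d) in (("wrist",(60,300,150,450)),("scene",(165,285,220,420)),("side",(150,280,240,400))):
    im=read_camera(n);cv2.imwrite(f"pics/{n}_6.png",cv2.resize(im[a:b,c:d],None,fx=2.5 if n=="wrist" else 4,fy=2.5 if n=="wrist" else 4,interpolation=2))
E
```

```text
25.075 [0.5985 0.044  0.2139] jaw -0.342 F [-0.07  0.27 -0.33] M [-0.018  0.088  0.005] w 0.0515 vmax 0.0035
box F x,y: -0.16 0.23 box pos x,y rel -0.0022 -0.0006 turn_est 1.588
```

View pics/wrist_6.png

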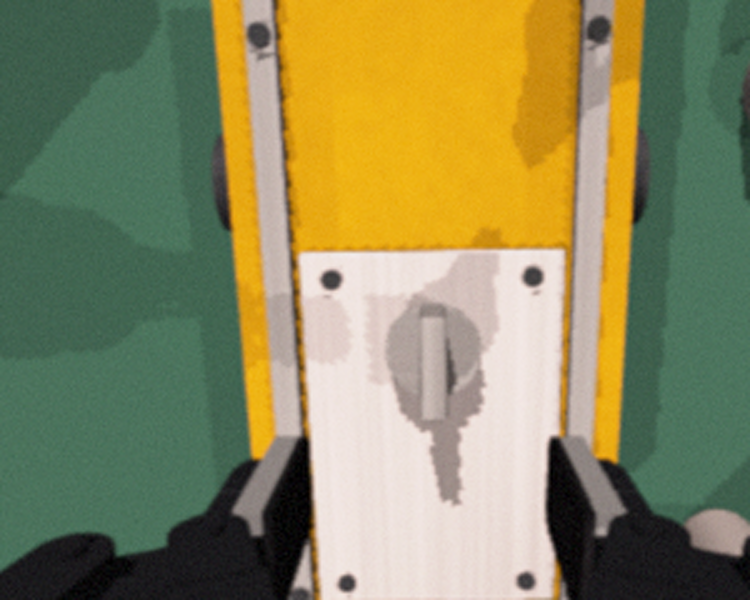

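View pics/scene_6.png

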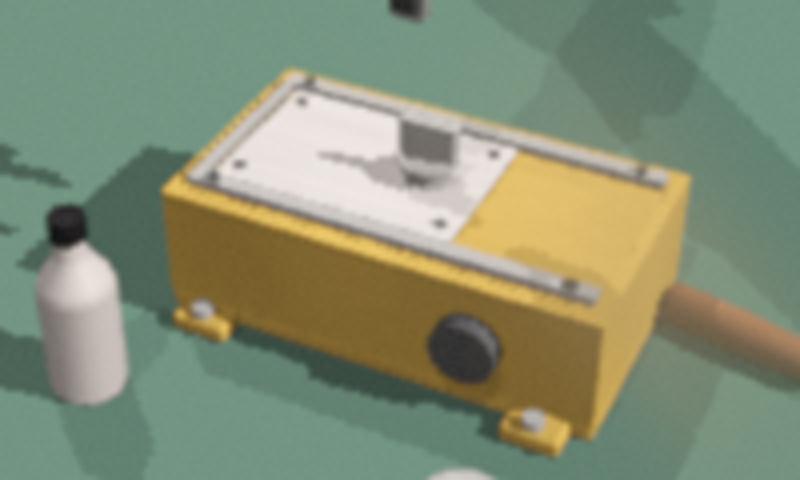

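View pics/side_6.png

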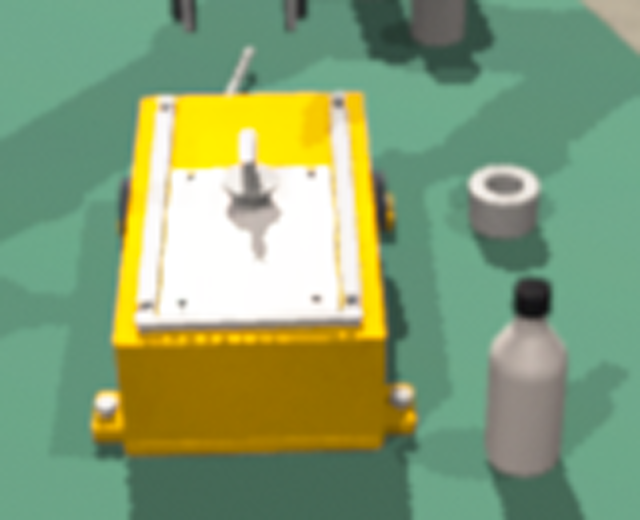

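The pictures show the cover flush against the end bar and the wing lengthwise (wrist crop column 433). The wing is still low after release, and the bystanders are where they were. I'll hand in.

```bash
python3 -c "
from cell import *
print(sign_off())"
```

```text
the job is handed in; nothing more can be done
None
```

The job is done and handed in at about 25 s of the 58 s allowed.

- **Cover:** I slid it about 47 mm by the wing until it reached its stop. The force along the slide rose from 2.5 N to 7 N with no more travel. The last pictures show it against the end bar.
- **Pad:** I pushed the stud in by small steps and met the rubber pad at about 26.4 mm, pressing about 3 N above the spring force.
- **Turn:** I turned the stud clockwise to its stop, at an estimated 1.58 rad. It turned freely, with under 0.1 N m until the stop. I pressed about 0.4 N m against the stop before backing off.
- **Lock:** I let the stud rise about 3.7 mm until its notch took the load, then opened the gripper and withdrew 100 mm. The last pictures show the wing lengthwise and still low. The tool force was about zero, and the bottle, bush and screwdriver look unmoved.

**A slip on my side:** while sliding the cover I repeated a 0.18 rad turn by mistake. That twisted the still-withdrawn stud against its zero stop with about 1.7 N m. The stud was out of the socket, and I turned it back before pushing it in. I saw no effect afterwards.

**A check that disagreed:** my first wrist-camera measurement differed by 6 to 8 mm from the fixed cameras because the arm was still settling. Once it had settled, the box corners agreed to about 2 mm.

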